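# Balance the spice jar with weights

## Robot

A 7-joint arm with a two-finger parallel gripper is mounted at the origin on a cart in front of the work surface, level with it; the furniture and walls round the work are solid. World frame = base frame: x ahead of the robot, y to its left, z up, the work surface at z = 0. Lengths are in m, angles in rad, forces in N, time in s.
With the tool pointing down it reaches from about 0.425 to 0.95 m from the base axis. Payload 4.7 kg.
Tool frame: the origin (TCP) lies at the very end of the fingers, on their centre line; the grasp point (between the pads) lies 19 mm behind it; z points along the fingers, y is the line along which they close (so a half turn about z gives the same grasp; the last joint's range is limited). The gripper opens to 85 mm and grips with 20 to 120 N. Pads are 22 mm wide; open, the fingers measure 114 mm over their backs; the gripper's body (76 mm by 85 mm) begins 54 mm behind the grasp point. The pads swing forward as they close: fully open they stand 13 mm farther back than shut.
Start: joints at [1.166, 0.469, -0.049, 1.532, 0.024, 1.141, -0.082], TCP at [0.248, -0.628, 0.231] pointing down, gripper open.
Joint ranges: [-2.59, 2.59], [-0.33, 1.99], [-1.39, 1.29], [0.1, 2.45], [-1.04, 4.18], [0.21, 1.99], [-2.66, 2.66]. Speed limits (rad/s): [2.57, 2.57, 3.14, 3.14, 3.14, 3.14, 3.14].

## Interface

Orientations are given as a rotation vector (axis times angle).
In Python, from plant import telemetry, camera, camera_info, ctrl, silhouettes gives the robot as it stands.
- The arm moves only by the shell command python3 -m inch 'ROWS'. ROWS is JSON, a list of rows, each a list of 3 entries, a list of its own where there are three numbers: the finger opening in mm, from 0 to 85.4, then the shift along the tool's x, y, z in mm, then the turn about the tool's z in rad. A call has exactly 10 rows; each row is the pose to reach, as a shift and turn from the pose commanded when the call began, along the tool's axes at that moment; what a row does not reach only later rows make up. A row lasts 1/12 s, in which the tool goes at most 41.7 mm and 7.16 degrees, less where a joint would pass 70% of its speed; a pose out of reach is approached as far as the arm can. A call with a gripper value outside its range is refused whole. The fingers move at their own pace and stop on an object; the grip force is fixed at half the most. Time passes only in rows, so rows that repeat a pose let the fingers close, or fill a call up. It gives the time, the measured TCP pose, the force, the opening and the grip force at its end, in the units of the state.
- telemetry.state(): the state, without advancing time (a new reading comes with each control period).
- camera(name): name is "side" or "top" or "wrist"; returns (picture, depth): 480x640x3 uint8, red, green, blue; 480x640 float32, m along the optical axis (not along the pixel's ray), 0 where there is no reading.
- camera_info(name): a dict with "fx", "fy", "cx", "cy" (pixels), "R" (3x3) and "t" (3): a world point X has camera coordinates R X + t. Camera axes: x right, y down, z forward; pixel columns grow to the right and rows downward; lengths in m; the calibration is good to about 2 mm. A picture is of the moment at which its call begins: read the wrist's pose just before it. camera_info takes no time and is no camera call; for the wrist camera it gives the pose at the moment of the call.
- ctrl.finish_job(): hands the job in; it is judged then, once.
Trained networks look in the newest picture that a camera, given by its name, has taken for a name from the list of things; names that differ only in an ending like _2 or _b are one class to them, and where a whole thing is asked for, a point or a joint stands for the part that bears it (a point fixed in the world has none). Each returns a list of dicts, best first, with "confidence" (0 to 1); they miss things now and then, are a little off and sometimes report something else, mostly with a low value. They report only what shows in the picture. A call takes as long as a camera call. They do not tell look-alikes from the thing itself.
- silhouettes(label, camera): "pixels" (480x640 bool, what is visible of it) and "extent" ([left, top, right, bottom] in pixels, round what is visible of it).
The state is a dict: "t": time; "q": joint angles; "joint_velocities": joint speeds; "effort": joint torques, N m; "position": TCP position; "orientation": TCP orientation; "force": force on the tool from outside, world axes, zero at the start; "torque": the same for the moment, N m; "grip_width": finger opening in m; "gripper_force": force on a finger pad.
Only numpy, scipy, OpenCV 4.12 (cv2) and the standard library are available. Lean on these libraries where they do the work, as an engineer would, in place of code of your own. Each camera call takes 0.05 s, during which the arm holds its last target. There are 200 camera calls.

## Task

A spice jar stands on one pan of the kitchen balance; full, it weighs 150 g. Check that it is full: set the 100 g and the 50 g weight (the middle and the smallest of the three knobbed aluminium weights in front of the coffee machine) upright, side by side, on the floor of the empty pan, so that the beam floats level. Set them down gently, do not drop them; the biggest weight, 200 g, is not needed.

Things in the scene. Friction and masses are not known exactly. Their poses are not given: they have to be found in the camera images.
- weight_100: 100 g weight: aluminium cylinder, diameter 34, body 35 high, small knob (diameter 18) on top, 48 mm high in all; middle in size of three upright weights in mixed order, about 150 mm apart, in a row left to right in front of the coffee machine, which fills x 0.545 to 0.69 m, y -0.27 to 0.25, up to 335 mm high. Two coffee capsules (57 wide, 34 high) stand between. Origin: centre of underside; z up.
- weight_50: 50 g weight: the same shape, smallest of the three: cylinder diameter 27, body 27 high, knob diameter 15, 39 mm high in all. Origin: centre of underside; z up. (The biggest, 200 g, not needed: diameter 43, body 44 high, 59 mm in all.)
- pan_floor (a point): centre of the floor (upper side) of the balance's empty pan, on the robot's right: round steel dish, flat to 54 mm from its centre, rim 62 mm in radius and 6 mm high, always horizontal. 118 mm above the worktop at the start, 102 when level. y axis: along the beam, away from pivot (130 mm) and jar pan (260 mm; jar 106 mm high, diameter 41); x square to it, z up. Any spot on the pan weighs the same.
- beam (a joint): tilt of the balance beam, rad: 0 level, positive when the empty pan is up; stops at -0.12 and 0.12. It starts at 0.12 and stays there until more than about 120 g stands on the empty pan (a light push, 0.3 N, also lowers the pan); with 150 g it sinks and settles level within about 2 s.
There are look-alikes about, which are no part of the job. What is shaped like the weight_50 but purple or red is not meant.

How it is judged:
At the end, for the whole second after the job is handed in: The 100 g and the 50 g weight stand upright (within 10 degrees) and at rest on the floor of the pan that was empty (origins within 60 mm of its centre and 10 mm of its floor), and the beam floats at rest within 0.06 rad (3.4 degrees) of level (value of joint beam between -0.06 and 0.06 rad and velocity of joint beam between -0.05 and 0.05 rad/s and horizontal distance between each of weight_100, weight_50 and pan_floor below 0.06 m and z of weight_100 in the frame of pan_floor between -0.01 and 0.01 m and z of weight_50 in the frame of pan_floor between -0.01 and 0.01 m and angle between each of weight_100, weight_50's own z axis and vertical below 0.17 rad and linear speed of each of weight_100, weight_50 below 0.03 m/s); the robot touches nothing.
It fails at once if the 100 g weight is dropped (falls free faster than 0.8 m/s, about 30 mm) (linear speed of weight_100 above 0.8 m/s and contact force between the fingers and weight_100 below 0.05 N).
It fails at once if the 50 g weight is dropped (falls free faster than 0.8 m/s, about 30 mm) (linear speed of weight_50 above 0.8 m/s and contact force between the fingers and weight_50 below 0.05 N).
It also fails if it takes over 64 s, if anything falls off the work surface, if the arm or the gripper's body presses on something with over 40 N, if the wrist force passes 120 N, or if a joint passes its speed limit or range.

## Working session

There is one attempt and no reset: what is moved stays moved. The work goes in short steps, Python scripts to look and compute and a shell command to move; the robot and the scene stay as the last step left them, time stands still between calls to the robot, and variables do not carry over. Pictures are saved under pics/ and viewed, at most 10 in all, crops included, and the job is handed in when it is done.

```bash
mkdir -p pics
cat > h.py <<'E'
import numpy as np, cv2
from plant import telemetry, camera, camera_info, ctrl, silhouettes
def pts(name,d,mask):
    i=camera_info(name);v,u=np.nonzero(mask&(d>0));z=d[v,u]
    C=np.c_[(u-i['cx'])/i['fx']*z,(v-i['cy'])/i['fy']*z,z]
    return (C-i['t'])@np.array(i['R'])
def save(p,im): cv2.imwrite(p,im[...,::-1])
E
python3 - <<'E'
from h import *
s=telemetry.state();print(s['t'],s['position'],s['orientation'],s['grip_width'])
ims=[]
for c in ('top','side'):
    im,d=camera(c);ims.append(im);np.save(f'/tmp/{c}.npy',d)
    save(f'pics/{c}.png',im)
    for l in ('weight_100','weight_50','pan_floor'):
        for r in silhouettes(l,c)[:4]:
            P=pts(c,d,r['pixels'])
            if len(P): print(c,l,round(r['confidence'],2),np.round(r['extent']),P.min(0).round(3),P.max(0).round(3),np.median(P,0).round(3))
E
```

```text
0.0 [ 0.24754712 -0.62734518  0.23024633] [-3.08439148e+00 -5.86563875e-01  6.72308595e-04] 0.08532720778642226
top weight_100 0.61 [318. 258. 325. 273.] [ 0.413 -0.155 -0.005] [ 0.445 -0.129  0.042] [ 0.425 -0.142  0.026]
top weight_100 0.6 [310. 236. 319. 245.] [ 0.483 -0.145 -0.009] [ 0.514 -0.121  0.043] [ 0.493 -0.133  0.026]
top weight_100 0.51 [331. 241. 342. 250.] [ 0.469 -0.208 -0.003] [ 0.494 -0.181  0.042] [ 0.48  -0.195  0.026]
top weight_100 0.42 [198. 263. 213. 274.] [ 0.414  0.141 -0.001] [0.444 0.172 0.054] [0.427 0.153 0.033]
top weight_50 0.61 [318. 258. 325. 273.] [ 0.413 -0.155 -0.005] [ 0.445 -0.129  0.042] [ 0.425 -0.142  0.026]
top weight_50 0.6 [310. 236. 319. 245.] [ 0.483 -0.145 -0.009] [ 0.514 -0.121  0.043] [ 0.493 -0.133  0.026]
top weight_50 0.51 [331. 241. 342. 250.] [ 0.469 -0.208 -0.003] [ 0.494 -0.181  0.042] [ 0.48  -0.195  0.026]
top weight_50 0.42 [198. 263. 213. 274.] [ 0.414  0.141 -0.001] [0.444 0.172 0.054] [0.427 0.153 0.033]
top pan_floor 0.75 [384. 229. 439. 277.] [ 0.394 -0.432 -0.004] [ 0.518 -0.309  0.126] [ 0.453 -0.372  0.116]
side wei
[... 294 characters left out ...]
2   0.041] [ 0.491 -0.127  0.022]
side weight_100 0.59 [339. 262. 354. 282.] [ 0.413 -0.158  0.001] [ 0.439 -0.128  0.041] [ 0.423 -0.136  0.022]
side weight_50 0.76 [325. 276. 340. 302.] [ 0.399 -0.117  0.   ] [ 0.45  -0.054  0.041] [ 0.409 -0.062  0.022]
side weight_50 0.69 [331. 245. 340. 265.] [ 0.469 -0.21   0.003] [ 0.494 -0.182  0.041] [ 0.479 -0.19   0.021]
side weight_50 0.64 [310. 256. 318. 277.] [ 0.48  -0.145  0.001] [ 0.507 -0.12   0.041] [ 0.491 -0.127  0.022]
side weight_50 0.59 [339. 262. 354. 282.] [ 0.413 -0.158  0.001] [ 0.439 -0.128  0.041] [ 0.423 -0.136  0.022]
side pan_floor 0.89 [362. 175. 416. 217.] [ 0.391 -0.79   0.001] [ 0.61  -0.31   0.126] [ 0.451 -0.373  0.119]
```

Run:
```python
from h import *
a=cv2.imread('pics/top.png')[190:310,170:450];b=cv2.imread('pics/side.png')[150:340,180:440]
save('pics/crop.png',np.vstack([cv2.resize(a,(690,295),interpolation=cv2.INTER_CUBIC),cv2.resize(b[40:160],(690,300),interpolation=cv2.INTER_CUBIC)])[...,::-1])
```

```text
(no output)
```

View pics/side.png

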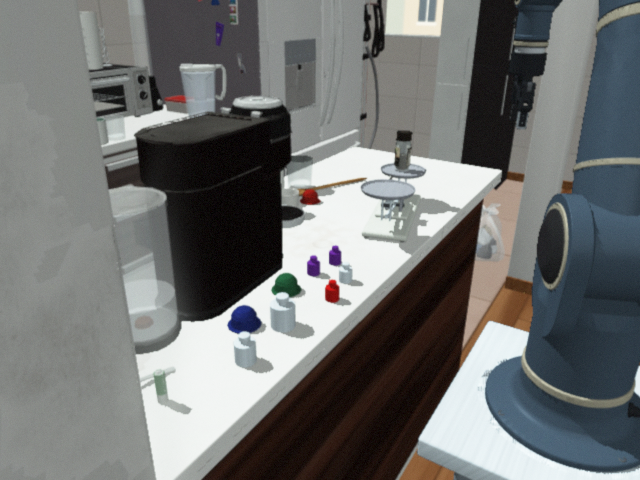

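View pics/crop.png

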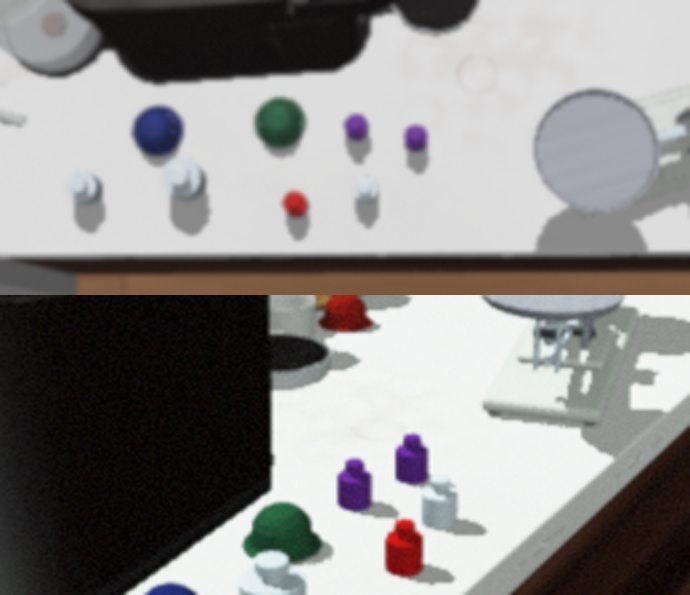

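The side picture shows several candidates shaped like the weights. The aluminium ones are at (346,273), (283,313) and (245,351); the purple ones at (313,266) and (335,256) and the red one at (332,291) are look-alikes. The small aluminium one at (346,273) is weight_50. (283,313) looks the largest, so it is the 200 g. (245,351) is nearer but smaller, so it is weight_100. The crop confirms that the small one is silver. The empty pan is at (388,188), with the jar pan behind it at (403,168).

```bash
cat >> h.py <<'E'
from scipy.spatial.transform import Rotation as Ro
def rel(x,y,z,yaw=0.0):
    """shift in tool axes (mm) and turn from current pose to x,y,z with tool x at world angle yaw"""
    s=telemetry.state();R=Ro.from_rotvec(s['orientation']).as_matrix()
    a=np.arctan2(R[1,0],R[0,0]);t=(a-yaw+np.pi)%(2*np.pi)-np.pi
    return (R.T@(np.array([x,y,z])-s['position'])*1e3).round(1),round(t,3),'yaw',round(a,3)
E
python3 - <<'E'
from h import *
for c in('top','side'):
    d=np.load(f'/tmp/{c}.npy');P=pts(c,d,np.ones_like(d,bool))
    for n,(x,y) in dict(w50=(.426,-.143),w100=(.427,.155),big=(.43,0)).items():
        q=P[(abs(P[:,0]-x)<.035)&(abs(P[:,1]-y)<.035)&(P[:,2]>.008)]
        k=q[q[:,2]>q[:,2].max()-.008]
        print(c,n,len(q),q.min(0).round(3),q.max(0).round(3),'knob',k.mean(0).round(3))
    q=P[(P[:,2]>.108)&(P[:,2]<.13)&(abs(P[:,0]-.453)<.07)&(abs(P[:,1]+.372)<.07)]
    print('pan',q.min(0).round(3),q.max(0).round(3))
    q=P[(P[:,2]>.15)&(P[:,2]<.22)&(P[:,1]<-.45)&(abs(P[:,0]-.5)<.17)]
    print('jar',q.min(0).round(3),q.max(0).round(3),np.median(q,0).round(3))
print(rel(.4,-.143,.25))
E
```

```text
top w50 88 [ 0.413 -0.155  0.009] [ 0.438 -0.129  0.042] knob [ 0.427 -0.142  0.038]
top w100 155 [0.4   0.141 0.008] [0.447 0.172 0.054] knob [0.429 0.157 0.048]
top big 38 [0.424 0.029 0.009] [0.452 0.035 0.047] knob [0.437 0.033 0.043]
pan [ 0.391 -0.432  0.108] [ 0.512 -0.309  0.127]
jar [ 0.507 -0.643  0.15 ] [ 0.547 -0.602  0.195] [ 0.525 -0.618  0.188]
side w50 217 [ 0.413 -0.158  0.008] [ 0.441 -0.128  0.042] knob [ 0.426 -0.141  0.038]
side w100 606 [0.413 0.141 0.008] [0.447 0.174 0.051] knob [0.429 0.158 0.047]
side big 18 [0.424 0.028 0.043] [0.44  0.035 0.046] knob [0.432 0.032 0.044]
pan [ 0.39  -0.435  0.113] [ 0.513 -0.31   0.126]
jar [ 0.331 -3.991  0.15 ] [ 0.549 -0.602  0.22 ] [ 0.431 -1.97   0.18 ]
(array([ 319.6, -395.2,  -18.7]), np.float64(0.376), 'yaw', np.float64(0.376))
```

```bash
python3 -m inch '[[60,[20,-20,0],0.04],[60,[46,-50,0],0.1],[60,[72,-80,0],0.16],[60,[98,-110,0],0.22],[60,[125,-140,0],0.28],[60,[152,-170,0],0.34],[60,[179,-200,0],0.376],[60,[206,-230,10],0.376],[60,[233,-260,20],0.376],[60,[250,-280,30],0.376]]'
python3 -c "
from h import *
print(rel(.427,-.142,.17),telemetry.state()['t'])"
```

```text
t: 1.23
position: [0.379, -0.2718, 0.2015]
orientation: [-3.141, -0.006, -0.003]
force: [0.2, 1.4, -0.8]
grip_width: 0.0599
gripper_force: 0.0
(array([  48.5, -129.6,   31.6]), np.float64(0.004), 'yaw', np.float64(0.004)) 1.2333
```

```bash
python3 -m inch '[[50,[12,-30,5],0.004],[50,[24,-60,15],0.004],[50,[36,-95,25],0.004],[50,[45,-120,30],0.004],[50,[48,-129,31],0.004],[50,[48,-129,31],0.004],[50,[48,-129,31],0.004],[50,[48,-129,31],0.004],[50,[48,-129,31],0.004],[50,[48,-129,31],0.004]]'
cat > look.py <<'E'
from h import *;import sys
x,y,z=map(float,sys.argv[2:5])
im,d=camera('wrist');save(f'pics/{sys.argv[1]}.png',im)
P=pts('wrist',d,np.ones_like(d,bool))
q=P[np.hypot(P[:,0]-x,P[:,1]-y)<.03];q=q[(q[:,2]>z+.01)&(q[:,2]<z+.06)]
b=q[q[:,2]<z+.06]
m=q[:,2].max();print(m.round(4))
for lo in (z+.01,m-.016,m-.006):
    k=q[q[:,2]>lo];print(lo.round(3),len(k),((k.min(0)+k.max(0))/2).round(4),(k.max(0)-k.min(0)).round(3))
print(telemetry.state()['position'].round(4))
E
python3 look.py w1 .427 -.142 0
```

```text
t: 2.07
position: [0.4253, -0.1482, 0.1706]
orientation: [3.141, -0.011, 0.001]
force: [0.9, 0.2, 0.6]
grip_width: 0.0498
gripper_force: 0.0
0.0396Traceback (most recent call last):
  File "look.py", line 9, in <module>
    k=q[q[:,2]>lo];print(lo.round(3),len(k),((k.min(0)+k.max(0))/2).round(4),(k.max(0)-k.min(0)).round(3))
                         ^^^^^^^^
AttributeError: 'float' object has no attribute 'round'
```

View pics/w1.png

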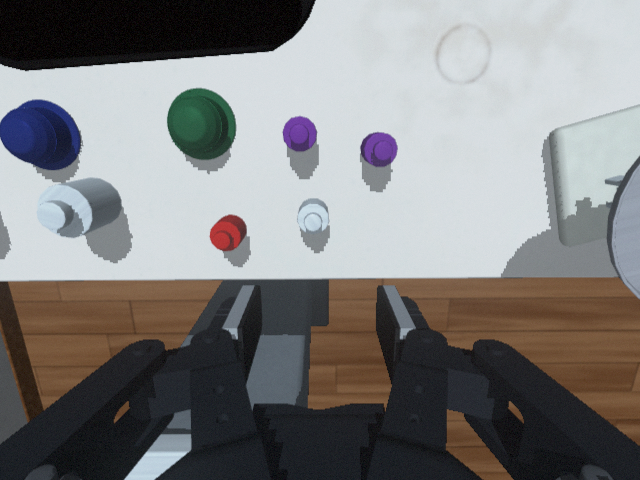

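The wrist picture shows the silver weight_50 at (313,218). The red look-alike is at (228,233), the purple ones are at (300,133) and (379,149), and the way down is free.

```bash
sed -i 's/lo.round(3)/round(float(lo),3)/' look.py; python3 look.py w2 .427 -.142 0; python3 -c "
from h import *
print(rel(.427,-.142,.005))"
```

```text
0.0398
0.01 859 [ 0.4286 -0.1433  0.025 ] [0.026 0.026 0.03 ]
0.024 764 [ 0.4285 -0.1433  0.0318] [0.026 0.026 0.016]
0.034 263 [ 0.4286 -0.143   0.0369] [0.014 0.014 0.006]
[ 0.4254 -0.1477  0.1704]
(array([  1.6,  -5.7, 165.4]), np.float64(-0.006), 'yaw', np.float64(-0.006))
```

```bash
python3 -m inch '[[50,[2.5,-5,20],0],[50,[2.5,-5,50],0],[50,[2.5,-5,85],0],[50,[2.5,-5,115],0],[50,[2.5,-5,135],0],[50,[2.5,-5,150],0],[50,[2.5,-5,160],0],[50,[2.5,-5,165],0],[50,[2.5,-5,167],0],[50,[2.5,-5,167],0]]'
python3 -m inch '[[50,[0,0,0],0],[30,[0,0,0],0],[15,[0,0,0],0],[15,[0,0,0],0],[15,[0,0,0],0],[15,[0,0,0],0],[15,[0,0,0],0],[15,[0,0,0],0],[15,[0,0,0],0],[15,[0,0,0],0]]'
```

```text
t: 3.0
position: [0.4285, -0.1419, 0.0036]
orientation: [3.141, -0.007, 0.001]
force: [-0.2, -0.1, -0.0]
grip_width: 0.0505
gripper_force: 0.0
t: 3.83
position: [0.4288, -0.1419, 0.0044]
orientation: [3.141, -0.007, 0.003]
force: [-1.2, -0.5, 5.3]
grip_width: 0.025
gripper_force: 58.5
```

```bash
python3 -m inch '[[15,[0,0,-5],0],[15,[0,0,-20],0],[15,[0,0,-50],0],[15,[0,0,-85],0],[15,[0,0,-120],0],[15,[0,0,-150],0],[15,[0,20,-170],0],[15,[0,45,-180],0],[15,[0,75,-180],0],[15,[0,100,-180],0]]'
python3 -m inch '[[15,[0,30,0],0],[15,[0,60,0],0],[15,[0,85,0],0],[15,[0,105,0],0],[15,[0,117,0],0],[15,[0,125,0],0],[15,[0,128,0],0],[15,[0,129,0],0],[15,[0,129,0],0],[15,[0,129,0],0]]'
python3 - <<'E'
from h import *
im,d=camera('wrist');save('pics/w3.png',im)
P=pts('wrist',d,np.ones_like(d,bool))
q=P[(P[:,2]>.095)&(P[:,2]<.13)&(np.hypot(P[:,0]-.452,P[:,1]+.371)<.072)]
print(q.min(0),q.max(0),np.percentile(q[:,2],[10,50,90,95]))
print(rel(.428,-.371,.1224),telemetry.state()['position'])
E
```

```text
t: 4.67
position: [0.4279, -0.2436, 0.1851]
orientation: [3.139, -0.007, 0.005]
force: [-0.3, -0.4, -1.2]
grip_width: 0.025
gripper_force: 59.0
t: 5.5
position: [0.4275, -0.3693, 0.1834]
orientation: [-3.141, 0.004, -0.0]
force: [-0.6, 1.1, -1.2]
grip_width: 0.025
gripper_force: 59.0
[ 0.40118754 -0.43386874  0.11361999] [ 0.51415448 -0.31085843  0.12461114] [0.11553205 0.11644451 0.11955672 0.12172082]
(array([ 0.5,  1.6, 61. ]), np.float64(-0.002), 'yaw', np.float64(-0.002)) [ 0.42749647 -0.36944991  0.18339357]
```

View pics/w3.png

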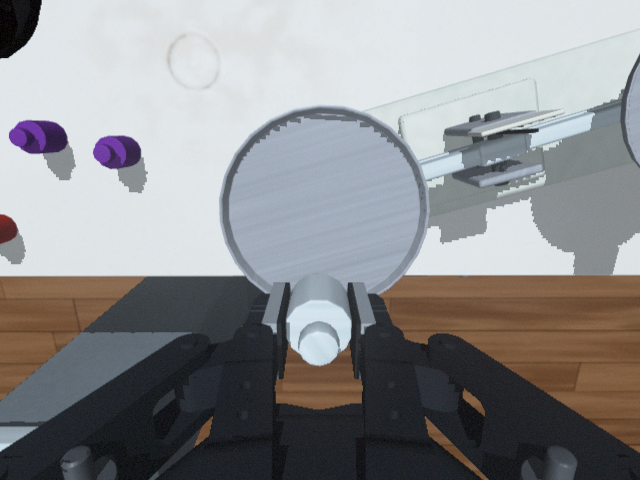

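Weight_50 is upright between the fingers at (320,318). The pan is centred at (323,200) and its near rim passes under the fingers, so the position is as planned.

```bash
python3 -m inch '[[15,[0.5,2,15],0],[15,[0.5,2,32],0],[15,[0.5,2,45],0],[15,[0.5,2,52],0],[15,[0.5,2,56],0],[15,[0.5,2,58],0],[15,[0.5,2,59],0],[15,[0.5,2,60],0],[15,[0.5,2,61],0],[15,[0.5,2,61],0]]'
python3 -c "
from h import *
c='side';im,d=camera(c);save('pics/s2.png',cv2.resize(im[130:250,330:450],(600,600),interpolation=cv2.INTER_CUBIC))"
```

```text
t: 6.38
position: [0.4278, -0.3729, 0.1227]
orientation: [3.141, -0.007, 0.001]
force: [-0.1, 0.5, -0.7]
grip_width: 0.0252
gripper_force: 59.0
```

View pics/s2.png

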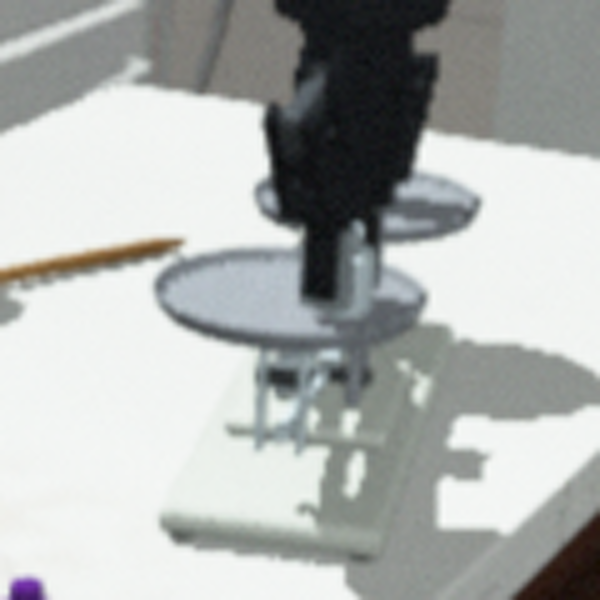

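The weight is at the pan floor (crop (350,300)), upright. I'll go 1 mm lower and open.

```bash
python3 -m inch '[[15,[0,0,0.5],0],[15,[0,0,1],0],[26,[0,0,1],0],[28,[0,0,1],0],[31,[0,0,1],0],[34,[0,0,1],0],[38,[0,0,1],0],[42,[0,0,1],0],[44,[0,0,1],0],[44,[0,0,1],0]]'
python3 -m inch '[[44,[0,0,-2],0],[44,[0,0,-6],0],[44,[0,0,-14],0],[44,[0,0,-25],0],[44,[0,0,-40],0],[44,[0,0,-60],0],[44,[0,0,-80],0],[44,[0,-20,-95],0],[44,[0,-50,-100],0],[44,[0,-80,-100],0]]'
python3 - <<'E'
from h import *
im,d=camera('wrist');save('pics/w4.png',im)
P=pts('wrist',d,np.ones_like(d,bool))
q=P[(P[:,2]>.1)&(P[:,2]<.17)&(np.hypot(P[:,0]-.452,P[:,1]+.371)<.055)]
k=q[q[:,2]>.13]
print(len(k),k.min(0),k.max(0),np.median(q[:,2]))
print(rel(.429,.157,.19),telemetry.state()['position'])
E
```

```text
t: 7.27
position: [0.4276, -0.3727, 0.1213]
orientation: [3.142, -0.007, 0.0]
force: [0.5, -0.8, 0.9]
grip_width: 0.0442
gripper_force: 0.0
t: 8.1
position: [0.429, -0.2931, 0.2244]
orientation: [3.138, -0.01, 0.007]
force: [0.9, -0.1, 0.2]
grip_width: 0.0442
gripper_force: 0.0
1414 [ 0.41483859 -0.37691732  0.13015593] [ 0.44146915 -0.3501968   0.1559695 ] 0.11498923674443592
(array([   0.7, -442.1,   34.6]), np.float64(0.002), 'yaw', np.float64(0.002)) [ 0.42928929 -0.28513767  0.2235264 ]
```

View pics/w4.png

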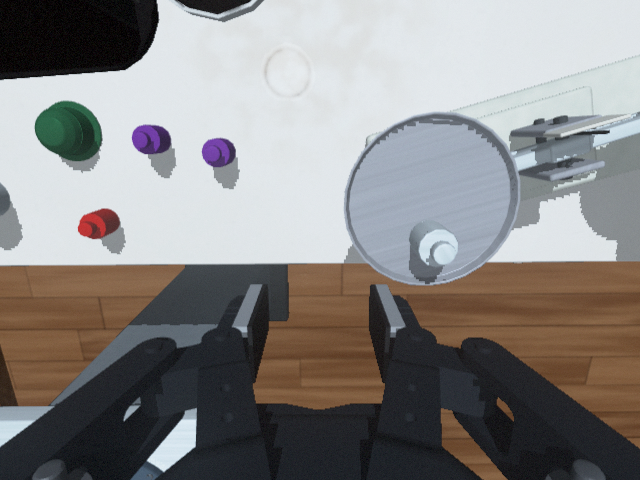

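Weight_50 stands upright on the pan at (437,248). Next is weight_100.

```bash
python3 -m inch '[[55,[0,-25,0],0],[55,[0,-60,0],0],[55,[0,-97,0],0],[55,[0,-134,0],0],[55,[0,-171,5],0],[55,[0,-208,10],0],[55,[0,-245,15],0],[55,[0,-282,20],0],[55,[0,-318,25],0],[55,[0,-350,30],0]]'
python3 -m inch '[[55,[0,-30,5],0],[55,[0,-55,10],0],[55,[0,-72,15],0],[55,[0,-82,20],0],[55,[0,-88,20],0],[55,[0,-91,20],0],[55,[0,-92,20],0],[55,[0,-92,20],0],[55,[0,-92,20],0],[55,[0,-92,20],0]]'
python3 look.py w5 .429 .157 0; python3 -c "
from h import *
print(rel(.429,.157,.005))"
```

```text
t: 8.98
position: [0.4296, 0.0596, 0.1924]
orientation: [3.141, -0.005, 0.004]
force: [0.9, -1.2, -0.3]
grip_width: 0.0548
gripper_force: 0.0
t: 9.82
position: [0.4301, 0.1485, 0.1715]
orientation: [3.141, -0.009, 0.001]
force: [-0.7, 1.3, 0.7]
grip_width: 0.0546
gripper_force: 0.0
0.0482
0.01 1442 [0.432  0.1566 0.0292] [0.034 0.033 0.038]
0.032 1233 [0.432  0.1566 0.0402] [0.033 0.033 0.016]
0.042 396 [0.4322 0.157  0.0452] [0.017 0.017 0.006]
[0.43   0.1486 0.1715]
(array([ -1.2,  -8.5, 166.5]), np.float64(-0.005), 'yaw', np.float64(-0.005))
```

View pics/w5.png

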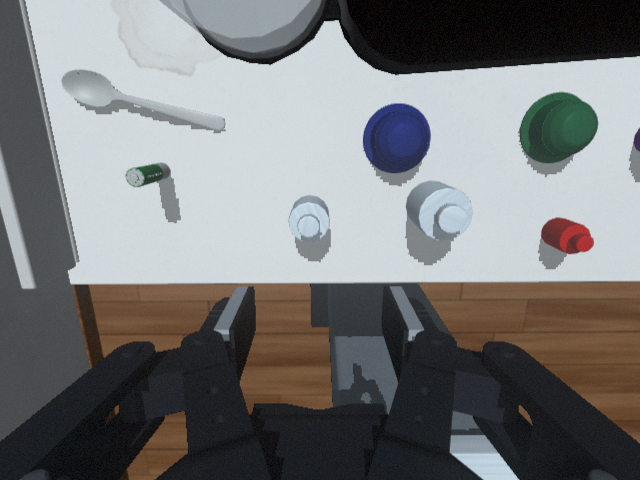

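Weight_100 is the silver one at (309,219). It measures 34 mm wide and 48 mm high, which confirms it; the bigger one at (440,210) is the 200 g.

```bash
python3 -m inch '[[55,[1,-8,20],0],[55,[1,-8,50],0],[55,[1,-8,85],0],[55,[1,-8,115],0],[55,[1,-8,135],0],[55,[1,-8,150],0],[55,[1,-8,160],0],[55,[1,-8,164],0],[55,[1,-8,164],0],[55,[1,-8,164],0]]'
python3 -m inch '[[45,[0,0,0],0],[35,[0,0,0],0],[20,[0,0,0],0],[20,[0,0,0],0],[20,[0,0,0],0],[20,[0,0,0],0],[20,[0,0,0],0],[20,[0,0,0],0],[20,[0,0,0],0],[20,[0,0,0],0]]'
python3 -m inch '[[20,[0,0,-5],0],[20,[0,0,-20],0],[20,[0,0,-50],0],[20,[0,0,-85],0],[20,[0,0,-120],0],[20,[0,0,-150],0],[20,[0,20,-175],0],[20,[0,45,-195],0],[20,[0,75,-205],0],[20,[0,105,-205],0]]'
python3 -c "
from h import *
print(rel(.472,-.371,.2))"
```

```text
t: 10.7
position: [0.4315, 0.1575, 0.0079]
orientation: [-3.141, 0.007, -0.002]
force: [-0.1, 1.1, 0.7]
grip_width: 0.0549
gripper_force: 0.0
t: 11.53
position: [0.4316, 0.1575, 0.0085]
orientation: [-3.141, 0.007, -0.003]
force: [-0.7, -0.2, 5.5]
grip_width: 0.0324
gripper_force: 59.1
t: 12.37
position: [0.4317, 0.0519, 0.2155]
orientation: [-3.142, 0.004, -0.01]
force: [0.2, -1.1, -0.9]
grip_width: 0.0325
gripper_force: 59.7
(array([ 41.4, 422.8,  15.8]), np.float64(-0.003), 'yaw', np.float64(-0.003))
```

```bash
python3 -m inch '[[20,[0,32,0],0],[20,[0,68,0],0],[20,[0,105,0],0],[20,[0,142,0],0],[20,[0,179,0],0],[20,[0,216,0],0],[20,[0,253,0],0],[20,[0,290,0],0],[20,[0,325,0],0],[20,[0,350,0],0]]'
python3 -m inch '[[20,[5,20,0],0],[20,[14,40,0],0],[20,[25,53,0],0],[20,[34,62,0],0],[20,[39,66,0],0],[20,[41,68,0],0],[20,[41,68,0],0],[20,[41,68,0],0],[20,[41,68,0],0],[20,[41,68,0],0]]'
python3 - <<'E'
from h import *
im,d=camera('wrist');save('pics/w6.png',im)
print(rel(.472,-.371,.126),telemetry.state()['position'])
P=pts('wrist',d,np.ones_like(d,bool))
k=P[(P[:,2]>.14)&(P[:,2]<.165)&(np.hypot(P[:,0]-.428,P[:,1]+.371)<.03)]
print(len(k));len(k) and print(k.min(0),k.max(0))
im,d=camera('top')
P=pts('top',d,np.ones_like(d,bool));k=P[(P[:,2]>.14)&(P[:,2]<.165)&(np.hypot(P[:,0]-.428,P[:,1]+.371)<.03)]
print(k.round(3)[:12])
E
```

```text
t: 13.2
position: [0.4279, -0.3012, 0.2128]
orientation: [3.14, -0.012, 0.001]
force: [0.3, 0.2, -0.7]
grip_width: 0.0325
gripper_force: 59.7
t: 14.03
position: [0.4694, -0.3652, 0.2125]
orientation: [-3.142, 0.006, 0.0]
force: [-0.3, -0.0, -1.4]
grip_width: 0.0328
gripper_force: 59.7
(array([ 2.6,  5.6, 86.5]), np.float64(-0.004), 'yaw', np.float64(-0.004)) [ 0.469398   -0.36541557  0.21252507]
0
[]
```

View pics/w6.png

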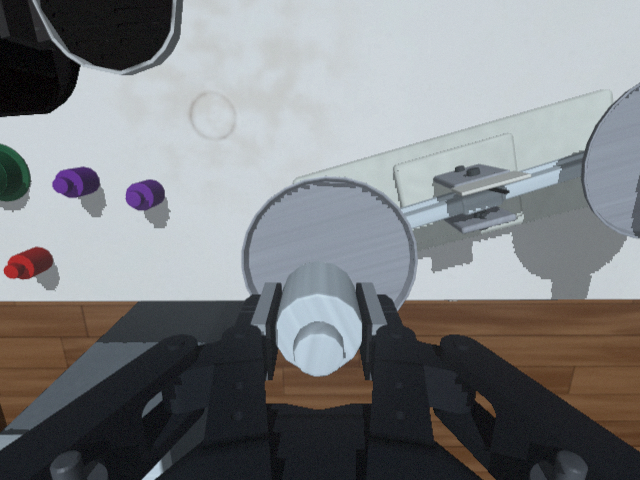

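The picture shows weight_100 upright in the grip at (320,325) over the pan at (330,255). I'll lower it onto the pan and slowly follow it down to about level, then release.

```bash
python3 -m inch '[[20,[2,3,15],0],[20,[3.5,6,35],0],[20,[3.5,6,55],0],[20,[3.5,6,68],0],[20,[3.5,6,75],0],[20,[3.5,6,79],0],[20,[3.5,6,81],0],[20,[3.5,6,83],0],[20,[3.5,6,84.5],0],[20,[3.5,6,86],0]]'
python3 -m inch '[[20,[0,0,1.5],0],[20,[0,0,3],0],[20,[0,0,4.5],0],[20,[0,0,6],0],[20,[0,0,7.5],0],[20,[0,0,9],0],[20,[0,0,10.5],0],[20,[0,0,12],0],[20,[0,0,13.5],0],[20,[0,0,14],0]]'
python3 - <<'E'
from h import *
im,d=camera('side')
save('pics/s3.png',cv2.resize(im[130:250,330:450],(600,600),interpolation=cv2.INTER_CUBIC))
P=pts('side',d,np.ones_like(d,bool));k=P[(P[:,2]>.09)&(P[:,2]<.13)&(np.hypot(P[:,0]-.452,P[:,1]+.371)<.07)]
print(np.percentile(k[:,2],[5,25,50,75,95]),rel(.473,-.371,.11))
E
```

```text
t: 14.97
position: [0.4736, -0.3722, 0.127]
orientation: [3.141, -0.007, 0.002]
force: [-0.6, 0.0, -1.2]
grip_width: 0.0323
gripper_force: 59.7
t: 15.8
position: [0.4731, -0.3719, 0.1121]
orientation: [-3.142, 0.007, 0.0]
force: [-0.4, 0.3, 0.7]
grip_width: 0.032
gripper_force: 59.8
[0.1033249  0.10458974 0.10617223 0.11114245 0.12605448] (array([-0.2, -0.9,  2.1]), np.float64(-0.004), 'yaw', np.float64(-0.004))
```

View pics/s3.png

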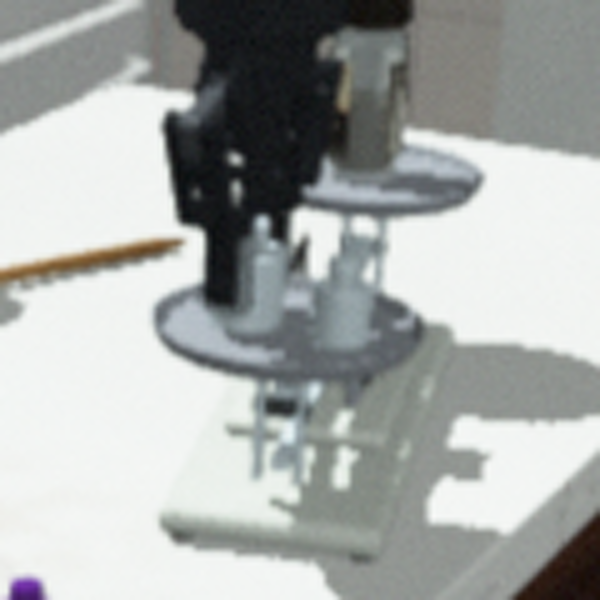

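Both weights stand on the pan (crop (262,290) and (345,310)) and the pan has sunk to near level. Releasing.

```bash
python3 -m inch '[[20,[0,0,0.5],0],[20,[0,0,1],0],[33,[0,0,1],0],[34,[0,0,1],0],[36,[0,0,1],0],[39,[0,0,1],0],[43,[0,0,1],0],[47,[0,0,1],0],[50,[0,0,1],0],[50,[0,0,1],0]]'
python3 -m inch '[[50,[0,0,-2],0],[50,[0,0,-6],0],[50,[0,0,-14],0],[50,[0,0,-25],0],[50,[0,0,-40],0],[50,[0,0,-60],0],[50,[0,0,-80],0],[50,[0,-15,-100],0],[50,[0,-45,-110],0],[50,[0,-80,-110],0]]'
python3 -m inch '[[50,[0,-30,0],0],[50,[0,-50,0],0],[50,[0,-55,0],0],[50,[0,-55,0],0],[50,[0,-55,0],0],[50,[0,-55,0],0],[50,[0,-55,0],0],[50,[0,-55,0],0],[50,[0,-55,0],0],[50,[0,-55,0],0]]'
python3 -m inch '[[50,[0,0,0],0],[50,[0,0,0],0],[50,[0,0,0],0],[50,[0,0,0],0],[50,[0,0,0],0],[50,[0,0,0],0],[50,[0,0,0],0],[50,[0,0,0],0],[50,[0,0,0],0],[50,[0,0,0],0]]'
cat > chk.py <<'E'
from h import *
im,d=camera('side');save('pics/s4.png',cv2.resize(im[120:250,310:450],(700,600),interpolation=cv2.INTER_CUBIC))
P=pts('side',d,np.ones_like(d,bool));k=P[(P[:,2]>.08)&(P[:,2]<.16)&(np.hypot(P[:,0]-.452,P[:,1]+.371)<.07)]
print(np.percentile(k[:,2],[5,25,50]));
for s in (k[(k[:,2]>.118)&(k[:,0]<.448)],k[(k[:,2]>.118)&(k[:,0]>.448)]): print(len(s),s.min(0).round(3),s.max(0).round(3))
E
python3 chk.py
```

```text
t: 16.68
position: [0.4732, -0.3719, 0.1114]
orientation: [3.141, -0.006, 0.0]
force: [-0.1, -0.3, -0.9]
grip_width: 0.05
gripper_force: 0.0
t: 17.52
position: [0.4748, -0.2939, 0.2255]
orientation: [3.137, -0.013, 0.01]
force: [1.1, 0.9, 0.2]
grip_width: 0.0503
gripper_force: 0.0
t: 18.35
position: [0.4736, -0.2374, 0.2212]
orientation: [-3.142, 0.008, 0.0]
force: [-0.0, -0.1, 1.1]
grip_width: 0.0501
gripper_force: 0.0
t: 19.18
position: [0.4737, -0.2369, 0.2213]
orientation: [3.141, -0.006, 0.0]
force: [-0.2, -0.4, 0.1]
grip_width: 0.0501
gripper_force: 0.0
[0.10324406 0.10452064 0.10803072]
125 [ 0.412 -0.382  0.119] [ 0.438 -0.358  0.144]
223 [ 0.454 -0.385  0.118] [ 0.488 -0.352  0.153]
```

View pics/s4.png

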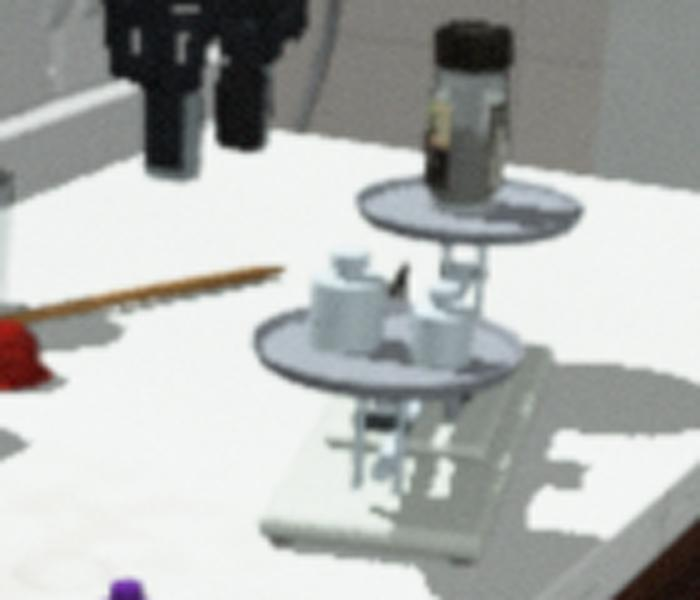

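Both weights stand upright on the pan (crop (348,305) and (443,330)) and the arm is clear. The pan floor is at about 103 mm, so the beam is level. I'll let it settle a little longer, then hand in.

```bash
python3 -m inch '[[50,[0,0,0],0],[50,[0,0,0],0],[50,[0,0,0],0],[50,[0,0,0],0],[50,[0,0,0],0],[50,[0,0,0],0],[50,[0,0,0],0],[50,[0,0,0],0],[50,[0,0,0],0],[50,[0,0,0],0]]'
python3 chk.py; python3 -c "
from plant import ctrl; print(ctrl.finish_job())"
```

```text
t: 20.07
position: [0.4737, -0.2369, 0.2213]
orientation: [3.142, -0.007, 0.0]
force: [-0.1, 0.5, 0.0]
grip_width: 0.0501
gripper_force: 0.0
[0.10325302 0.10464275 0.10809697]
125 [ 0.412 -0.383  0.118] [ 0.438 -0.356  0.144]
224 [ 0.455 -0.385  0.118] [ 0.489 -0.352  0.154]
the job is handed in; nothing more can be done
None
```

The 100 g and 50 g weights stand upright side by side on the pan that was empty and the beam floats level, so the jar is full; the job was handed in at about 20 s, and no verdict came back.

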